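Load a swing-out rotor in balance

TASK

Load the swing-out rotor for a balanced spin: stand the four frosted plastic centrifuge bottles upright in its four buckets, one to a bucket and down on the floor of it, so that the two orange-capped ones face each other across the hub and so do the two blue-capped ones. Leave the two glass media bottles, which have the same cap colours, standing where they are; set the bottles down rather than dropping them, and knock none over.

Things in the scene. Friction and masses are not known exactly. Their poses are not given: they have to be found in the camera images.
- bottle_orange_1: straight-sided frosted plastic centrifuge bottle, 60 mm diameter, 120 mm tall, under 0.3 kg. More than half full of a tan suspension. Shoulder slopes in from z = 70 to 84 mm; orange ribbed cap (fixed on), 44 mm diameter, z = 90 to 120 mm: grip it from above at about z = 110 mm. Origin: centre of the underside; z up. Starts upright on the worktop; interchangeable with bottle_orange_2
- bottle_orange_2: straight-sided frosted plastic centrifuge bottle, 60 mm diameter, 120 mm tall, under 0.3 kg. More than half full of a tan suspension. Shoulder slopes in from z = 70 to 84 mm; orange ribbed cap (fixed on), 44 mm diameter, z = 90 to 120 mm: grip it from above at about z = 110 mm. Origin: centre of the underside; z up. Starts upright on the worktop; interchangeable with bottle_orange_1
- bottle_blue_1: straight-sided frosted plastic centrifuge bottle, 60 mm diameter, 120 mm tall, under 0.3 kg. Less than half full of a pale liquid. Shoulder slopes in from z = 70 to 84 mm; blue ribbed cap (fixed on), 44 mm diameter, z = 90 to 120 mm: grip it from above at about z = 110 mm. Origin: centre of the underside; z up. Starts upright on the worktop; interchangeable with bottle_blue_2
- bottle_blue_2: straight-sided frosted plastic centrifuge bottle, 60 mm diameter, 120 mm tall, under 0.3 kg. Less than half full of a pale liquid. Shoulder slopes in from z = 70 to 84 mm; blue ribbed cap (fixed on), 44 mm diameter, z = 90 to 120 mm: grip it from above at about z = 110 mm. Origin: centre of the underside; z up. Starts upright on the worktop; interchangeable with bottle_blue_1
- bucket_1: round aluminium cup of the rotor; opposite it is bucket_3. Origin: centre of the underside, 18 mm above the worktop; z up, x away from the hub. Outside diameter 81 mm, inside 74 mm up to z = 52 mm, flaring to 87 mm at the rim, z = 70 mm; inner floor at z = 6 mm; empty at the start. All four cups are alike. A seated bottle's cap top is 144 mm above the worktop
- bucket_2: round aluminium cup of the rotor; opposite it is bucket_4. Origin: centre of the underside, 18 mm above the worktop; z up, x away from the hub. Same size as bucket_1. Its axis is 88 mm from the hub's, 124 mm from each neighbour cup's and 176 mm from the opposite one's. The hub rises to 92 mm above the worktop, the cup rims to 88 mm
- bucket_3: round aluminium cup of the rotor; opposite it is bucket_1. Origin: centre of the underside, 18 mm above the worktop; z up, x away from the hub. Same size as bucket_1. The four cups are fixed in the grey cross-shaped rotor, which starts at any angle and turns as a whole about its upright hub axis if pushed sideways with 1 to 2 N, and stays where left
- bucket_4: round aluminium cup of the rotor; opposite it is bucket_2. Origin: centre of the underside, 18 mm above the worktop; z up, x away from the hub. Same size as bucket_1. The rotor stands on a low black disc 170 mm across, fixed to the worktop
- media_blue: bystander: glass media bottle, 70 mm diameter, 137 mm tall, with a smooth round shoulder, pink contents and a blue cap. Not a centrifuge bottle: leave it standing where it is. Origin: centre of the underside, z up
- media_orange: bystander: small glass media bottle, 56 mm diameter, 111 mm tall, clear glass with pale contents and an orange cap. Not a centrifuge bottle: leave it standing where it is. Origin: centre of the underside, z up

How it is judged:
By the outcome, as a careful person would: the job done as asked, in the order asked, and still so for the second after the job is handed in, with the robot touching nothing.
It also fails if it takes over 104 s, if anything falls off the work surface, if the arm or the gripper's body presses on something with over 40 N, if the wrist force passes 120 N, or if a joint passes its speed limit or range.

ROBOT

A 7-joint arm with a two-finger parallel gripper is mounted at the origin on a cart in front of the work surface, level with it; the furniture and walls round the work are solid. World frame = base frame: x ahead of the robot, y to its left, z up, the work surface at z = 0. Lengths are in m, angles in rad, forces in N, time in s.
With the tool pointing down it reaches from about 0.425 to 0.825 m from the base axis. Payload 3.6 kg.
Tool frame: the origin (TCP) lies where the fingers leave the gripper's body, on its centre line; the fingertips stand 73 mm ahead of it and the grasp point (between the pads) lies 54 mm ahead of it; z points along the fingers, y is the line along which they close (so a half turn about z gives the same grasp; the last joint's range is limited). The gripper opens to 85 mm and grips with 20 to 120 N. Pads are 22 mm wide; open, the fingers measure 114 mm over their backs; the gripper's body (76 mm by 85 mm) begins 54 mm behind the grasp point. The pads swing forward as they close: fully open they stand 13 mm farther back than shut.
Start: joints at [1.315, 0.615, -0.013, 1.423, 0.008, 1.103, -0.04], TCP at [0.148, -0.633, 0.304] pointing down, gripper open.
Joint ranges: [-3.12, 3.12], [-0.3, 2.06], [-1.34, 1.32], [0.26, 2.42], [-1.36, 4.5], [0.01, 1.98], [-2.84, 2.84]. Speed limits (rad/s): [2.79, 2.79, 3.14, 3.14, 3.14, 3.14, 3.14].

INTERFACE

Orientations are given as a unit quaternion [x, y, z, w].
In Python, from station import arm, snapshot, camera_info, ticket gives the robot as it stands. Calls block until the motion is done:
- arm.movep(position, orientation): joint-space move of the TCP to a pose.
- arm.line_to(position, velocity=0.15, ori=None): straight line of the TCP; ori=None keeps the orientation; velocity is the mean speed in m/s.
- arm.move_j(angles): joint-space move.
- arm.move_gripper(opening, effort=None): opening from 0.0 (shut) to 1.0 (fully open); effort is the grip in N (None keeps the last); returns when the fingers have stopped.
- arm.pause(seconds).
- arm.ik(position, orientation): joint angles nearest the present ones, or None.
- snapshot(name): name is "side" or "top"; returns the picture (384x512x3 uint8, blue, green, red); there is no depth.
- camera_info(name): a dict with "fx", "fy", "cx", "cy" (pixels), "dist_coeffs" ([k1, k2, p1, p2, k3] as OpenCV has them; the pictures are not rectified), "R" (3x3) and "t" (3): a world point X has camera coordinates R X + t. Camera axes: x right, y down, z forward; pixel columns grow to the right and rows downward; lengths in m; the calibration is good to about 2 mm. A picture is of the moment at which its call begins. camera_info takes no time and is no camera call.
A pose or a line that the arm cannot do raises arm.MotionError and nothing moves.
- ticket.finish_job(): hands the job in; it is judged then, once.
Readings, each from a call of its own:
- arm.read_time(): time.
- arm.read_joint_positions(): joint angles.
- arm.read_dq(): joint speeds.
- arm.read_effort(): joint torques, N m.
- arm.read_tool_pos(): TCP position.
- arm.read_eef_rot(): TCP orientation.
- arm.read_ft_force(): force on the tool from outside, world axes, zero at the start.
- arm.read_wrist_torque(): the same for the moment, N m.
- arm.read_opening(): opening from 0.0 (shut) to 1.0 (fully open).
- arm.read_finger_force(): force on a finger pad.
Only numpy, scipy, OpenCV 4.12 (cv2) and the standard library are available. Lean on these libraries where they do the work, as an engineer would, in place of code of your own. Each camera call takes 0.05 s, during which the arm holds its last target. There are 200 camera calls.

## Working session

There is one attempt and no reset: what is moved stays moved. The work goes in short steps, each a Python script; the robot and the scene stay as the last script left them, time stands still between calls to the robot, and variables do not carry over. Pictures are saved under pics/ and viewed, at most 14 in all, crops included, and the job is handed in when it is done.

```bash
ls; mkdir -p pics; python3 - <<'E'
from station import arm, snapshot, camera_info
import cv2
for n in("side","top"):
    cv2.imwrite(f"pics/{n}0.png",snapshot(n)); print(n,camera_info(n))
print(arm.read_time(),arm.read_eef_rot(),arm.read_tool_pos(),arm.read_opening())
E
```

```text
pics
side {'fx': 376.64447748068125, 'fy': 376.64447748068125, 'cx': 256.29915523822103, 'cy': 196.361269866598, 'dist_coeffs': array([-0.06197235,  0.        ,  0.        ,  0.        ,  0.        ]), 'R': array([[-0.9043657 , -0.42653718, -0.01373729],
       [-0.25265125,  0.56107134, -0.78826791],
       [ 0.34393318, -0.70941172, -0.61517883]]), 't': array([0.49478248, 0.14720429, 0.91445048])}
top {'fx': 372.0223201998351, 'fy': 372.0223201998351, 'cx': 254.6965241362562, 'cy': 189.33269870886969, 'dist_coeffs': array([0.00691636, 0.        , 0.        , 0.        , 0.        ]), 'R': array([[-0.01172877, -0.99960965,  0.02535716],
       [-0.9924472 ,  0.00854044, -0.12237492],
       [ 0.12211059, -0.02660095, -0.99215996]]), 't': array([0.04837207, 0.53175717, 1.14567403])}
0.1 [ 9.93405259e-01  1.14650044e-01 -1.44534206e-04 -1.15679209e-03] [ 0.14793386 -0.63241047  0.3028512 ] 0.9979039085263993
```

View pics/side0.png

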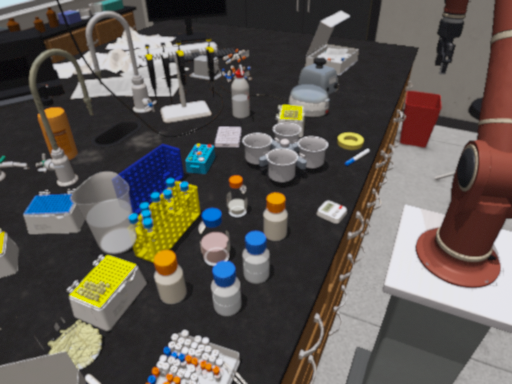

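View pics/top0.png

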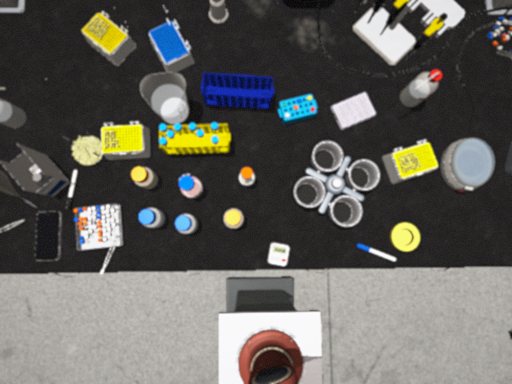

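The side view shows the plastic orange caps at (275,202) and (165,262), blue caps at (256,242) and (224,272), and the media bottles at (236,183) and (211,215). The top view shows the same caps at (233,217), (141,175), (186,223) and (151,217). The rotor hub is near (336,184), with cups at (327,156), (363,175), (346,210) and (309,191).

```bash
cat > h.py <<'E'
import cv2, numpy as np
from station import arm, snapshot, camera_info
def ray(n,uv):
    c=camera_info(n); K=np.array([[c['fx'],0,c['cx']],[0,c['fy'],c['cy']],[0,0,1]])
    p=cv2.undistortPoints(np.array([[uv]],float),K,np.array(c['dist_coeffs']))[0,0]
    R=np.array(c['R']); d=R.T@np.array([p[0],p[1],1]); return -R.T@np.array(c['t']),d/np.linalg.norm(d)
def plane(n,uv,z):
    o,d=ray(n,uv); return o+d*(z-o[2])/d[2]
def proj(n,X):
    c=camera_info(n); K=np.array([[c['fx'],0,c['cx']],[0,c['fy'],c['cy']],[0,0,1]])
    return cv2.projectPoints(np.array([X],float),cv2.Rodrigues(np.array(c['R']))[0],np.array(c['t']),K,np.array(c['dist_coeffs']))[0][0,0]
def tri(a,b):
    (o1,d1),(o2,d2)=ray(*a),ray(*b)
    s=np.linalg.lstsq(np.c_[d1,-d2],o2-o1,rcond=None)[0]
    return (o1+d1*s[0]+o2+d2*s[1])/2, np.linalg.norm(o1+d1*s[0]-o2-d2*s[1])
def mask(im,col):
    h=cv2.cvtColor(im,cv2.COLOR_BGR2HSV)
    return cv2.inRange(h,(8,110,110),(28,255,255)) if col=='o' else cv2.inRange(h,(95,110,90),(120,255,255))
def blob(im,col,uv,r=14):
    m=mask(im,col); k=np.zeros_like(m); cv2.circle(k,tuple(int(round(x)) for x in uv),r,255,-1); m&=k
    n,l,s,c=cv2.connectedComponentsWithStats(m); i=1+np.argmax(s[1:,4]); return c[i],s[i]
E
python3 - <<'E'
from h import *
T=cv2.imread('pics/top0.png');S=cv2.imread('pics/side0.png')
for nm,c,t,s in [('o1','o',(233,217),(275,202)),('o2','o',(140,175),(165,262)),('b1','b',(186,223),(256,242)),('b2','b',(150,217),(224,272)),('mb','b',(187,183),(211,215)),('mo','o',(247,173),(236,183))]:
    ct,st=blob(T,c,t); cs,ss=blob(S,c,s)
    print(nm,ct.round(1),st[2:],cs.round(1),ss[2:],plane('top',ct,.12 if nm[0]!='m' else .125).round(4),*[np.round(v,4) for v in tri(('top',ct),('side',cs))])
big=cv2.resize(T[125:240,110:400],None,fx=2.7,fy=2.7,interpolation=cv2.INTER_CUBIC)
cv2.imwrite('pics/topc.png',big)
r=cv2.resize(T[130:235,280:395],None,fx=5,fy=5,interpolation=cv2.INTER_CUBIC); cv2.imwrite('pics/rot.png',r)
E
```

```text
o1 [233.6 217.6] [ 16  16 138] [275.3 201.9] [ 20  21 346] [0.4396 0.1073 0.12  ] [0.4415 0.1082 0.1048] 0.0024
o2 [138.4 173.7] [ 18  16 225] [164.6 261.5] [ 26  28 524] [0.5703 0.3842 0.12  ] [0.5717 0.387  0.1093] 0.0009
b1 [181.9 222.6] [ 17  16 214] [255.2 241.7] [ 22  25 436] [0.4266 0.2563 0.12  ] [0.4268 0.2579 0.1097] 0.0005
b2 [145.7 216.1] [ 17  17 225] [223.8 272.8] [ 24  27 496] [0.4464 0.36   0.12  ] [0.4463 0.3624 0.1099] 0.0013
mb [185.5 182.3] [ 16  15 189] [211.1 216.1] [ 21  20 317] [0.543  0.2464 0.125 ] [0.542  0.2453 0.1313] 0.0004
mo [246.5 171.9] [ 14  13 128] [235.4 180.9] [ 14  13 152] [0.5725 0.069  0.125 ] [0.5754 0.0685 0.1034] 0.0016
```

View pics/rot.png

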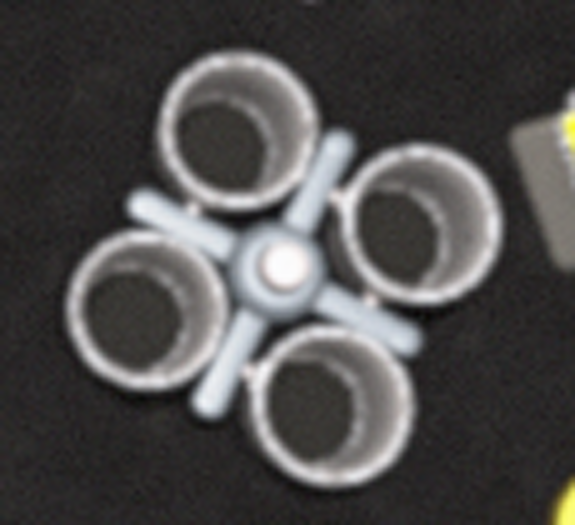

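The crop shows four cup rims centred at about (239,131), (421,224), (331,405) and (147,310), which I'll convert to positions at rim height. Next I'll check that the arm can reach everything.

```bash
cat >> h.py <<'E'
def Q(a): return [np.cos(a/2),np.sin(a/2),0,0]
def cups(im=None):
    "rim circles in the top picture -> xy at rim height, fitted to the known square of 88 mm arms"
    P=np.array([plane('top',(x/5+279.6,y/5+129.6),.088)[:2] for x,y in RIMS]); c=P.mean(0); d=P-c
    ang=np.arctan2(d[:,1],d[:,0]); th=np.angle(np.exp(1j*(ang+np.arange(4)*np.pi/2)).mean())
    th_i=th-np.arange(4)*np.pi/2
    return c,np.degrees(th),c+.088*np.c_[np.cos(th_i),np.sin(th_i)],P
RIMS=[(239,131),(421,224),(331,405),(147,310)]
B={'o1':(.4405,.1077),'o2':(.5709,.3862),'b1':(.4265,.2573),'b2':(.4461,.3618)}
E
python3 - <<'E'
from h import *
c,th,C,P=cups(); print(c.round(4),th); print(C.round(4)); print((C-P).round(4))
for n,p in list(B.items())+[(i,x) for i,x in enumerate(C)]:
  for a in (0,.3):
    print(n,a,[None if (j:=arm.ik([*p,z],Q(a))) is None else np.round(j,2).tolist() for z in (.162,.34)])
E
```

```text
[ 0.5427 -0.2043] 16.647754335561512
[[ 0.627  -0.1791]
 [ 0.5679 -0.2886]
 [ 0.4584 -0.2295]
 [ 0.5175 -0.12  ]]
[[ 0.0001  0.0004]
 [-0.0005  0.0004]
 [-0.0001 -0.0004]
 [ 0.0005 -0.0003]]
o1 0 [[-0.23, 0.54, -0.09, 2.13, 0.1, 0.48, -1.96], [0.16, 0.31, -0.59, 1.89, 0.21, 0.99, -2.09]]
o1 0.3 [[-0.16, 0.55, -0.18, 2.12, 0.21, 0.49, -1.77], [0.2, 0.33, -0.65, 1.89, 0.23, 1.0, -1.82]]
o2 0 [[-0.47, 0.84, -0.3, 1.44, 0.28, 0.91, -2.42], [-0.26, 0.76, -0.78, 1.22, 0.52, 1.36, -2.57]]
o2 0.3 [[-0.42, 0.85, -0.39, 1.43, 0.36, 0.93, -2.18], [-0.22, 0.79, -0.9, 1.22, 0.6, 1.4, -2.33]]
b1 0 [[-0.37, 0.61, -0.32, 2.0, 0.33, 0.58, -2.48], [0.1, 0.51, -1.04, 1.78, 0.48, 1.13, -2.67]]
b1 0.3 [[-0.3, 0.62, -0.42, 2.0, 0.43, 0.61, -2.29], [0.18, 0.6, -1.23, 1.78, 0.6, 1.21, -2.5]]
b2 0 [[-0.48, 0.7, -0.38, 1.79, 0.37, 0.72, -2.63], [-0.28, 0.54, -0.71, 1.58, 0.38, 1.16, -2.65]]
b2 0.3 [[-0.41, 0.72, -0.49, 1.79, 0.47, 0.75, -2.43], [-0.19, 0.6, -0.9, 1.58, 0.49, 1.2, -2.45]]
0 0 [[0.26, 0.77, -0.02, 1.56, 0.02, 0.81, -1.34], [0.31, 0.59, -0.11, 1.36, 0.07, 1.19, -1.38]]
0 0.3 [[0.3, 0.77, -0.1, 1.56, 0.09, 0.82, -1.11], [0.36, 0.6, -0.2, 1.36, 0.12, 1.2, -1.13]]
1 0 [[0.42, 0.75, 0.02, 1.61, -0.02, 0.78, -1.12], [0.45, 0.57, -0.03, 1.41, 0.02, 1.17, -1.15]]
1 0.3 [[0.46, 0.75, -0.05, 1.61, 0.04, 0.78, -0.87], [0.48, 0.57, -0.08, 1.41, 0.05, 1.17, -0.88]]
2 0 [[0.42, 0.6, -0.0, 1.97, 0.01, 0.57, -1.15], [0.49, 0.37, -0.1, 1.76, 0.04, 1.02, -1.19]]
2 0.3 [[0.47, 0.6, -0.07, 1.97, 0.07, 0.57, -0.92], [0.54, 0.37, -0.17, 1.76, 0.07, 1.02, -0.92]]
3 0 [[0.19, 0.62, -0.0, 1.92, 0.0, 0.6, -1.39], [0.3, 0.4, -0.16, 1.71, 0.07, 1.04, -1.46]]
3 0.3 [[0.24, 0.62, -0.08, 1.92, 0.08, 0.6, -1.16], [0.34, 0.4, -0.22, 1.71, 0.1, 1.04, -1.19]]
```

```bash
cat >> h.py <<'E'
A=Q(.6); ZC=.335; ZG=.162
def pick(p):
    arm.movep([*p,ZC],A); arm.line_to([*p,ZG],.2); arm.move_gripper(.0,40)
    print('grip',arm.read_opening(),arm.read_finger_force(),arm.read_tool_pos().round(4) if hasattr(arm.read_tool_pos(),'round') else arm.read_tool_pos(),arm.read_time())
    arm.line_to([*p,ZC],.25)
def carry(p): arm.line_to([*p,ZC],.3); print('carried',arm.read_opening(),arm.read_time())
def place(p):
    arm.line_to([*p,ZG+.030],.15); f0=arm.read_ft_force()
    print('F before',np.round(f0,1))
    for dz in np.arange(.0285,.017,-.0015):
        arm.line_to([*p,ZG+dz],.03); f=np.array(arm.read_ft_force())
        if f[2]-f0[2]>3: break
    print('down at',dz,np.round(f,1),arm.read_time())
E
python3 - <<'E'
from h import *
arm.move_gripper(1.0)
pick(B['o1']); C=cups()[2]; carry(C[0])
cv2.imwrite('pics/s1.png',np.hstack([cv2.resize(snapshot('side')[90:290,170:370],(400,400)),cv2.resize(snapshot('top')[100:240,200:400],(400,280))[:].copy() if 0 else cv2.copyMakeBorder(cv2.resize(snapshot('top')[100:240,200:400],(400,280)),0,120,0,0,0)]))
print(arm.read_ft_force(),arm.read_tool_pos())
E
```

```text
grip 0.49939025233317036 40.37857059382077 [0.4408 0.1081 0.1628] 4.6083
carried 0.5042923648706451 6.7417
[-0.33308268  1.0939265  -3.00452505] [ 0.62662745 -0.17709687  0.33530002]
```

View pics/s1.png

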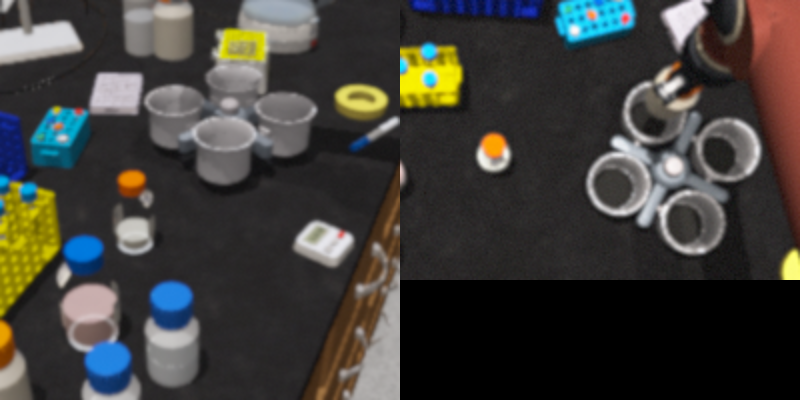

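The orange bottle hangs upright over the far cup: it is at (172,25) in the left panel and (680,95) in the right. The media bottles haven't moved. Placing it now.

```bash
cat >> h.py <<'E'
def release(p):
    arm.move_gripper(1.0); arm.line_to([*p,ZC],.25)
def look(f,arm_out=True):
    s=cv2.resize(snapshot('side')[110:310,170:370],(400,400)); t=cv2.resize(snapshot('top')[125:240,280:395],(400,400))
    cv2.imwrite(f,np.hstack([s,t]))
E
python3 - <<'E'
from h import *
p=cups()[2][0]; place(p); look('pics/p1.png'); print(arm.read_tool_pos(),arm.read_ft_force())
E
```

```text
F before [ 0.2  0.1 -2.5]
down at 0.023999999999999997 [-1.4  0.2  3.2] 8.9417
[ 0.62732751 -0.17894222  0.18699687] [-1.57890471  1.17467405  4.46327905]
```

View pics/p1.png

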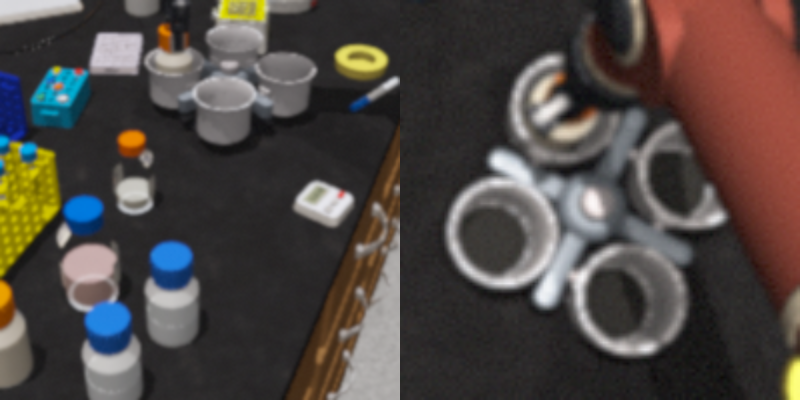

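The bottle is standing in the cup, with contact felt at exactly the expected 24 mm. The rotor hasn't moved. I'll release it and bring the second orange bottle over the opposite cup.

```bash
python3 - <<'E'
from h import *
C=cups()[2]; release(C[0]); pick(B['o2'])
T=snapshot('top'); cv2.imwrite('pics/rot2.png',cv2.resize(T[130:235,280:395],None,fx=5,fy=5,interpolation=cv2.INTER_CUBIC))
E
```

```text
grip 0.5058788671134583 40.84286686487758 [0.5715 0.3863 0.1632] 13.8167
```

View pics/rot2.png

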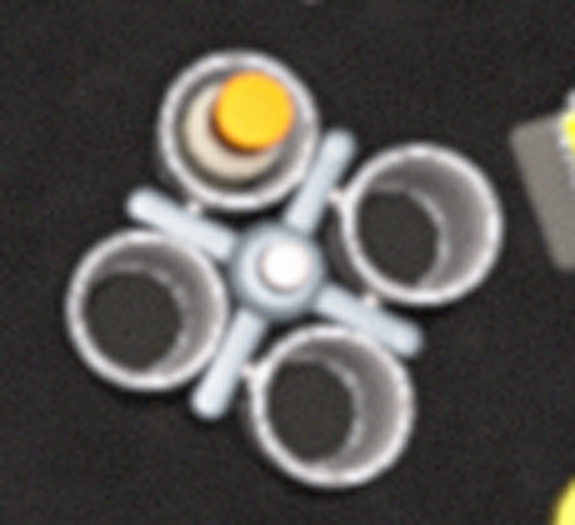

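The first bottle is seated upright in its cup, cap at (255,110), and the rims are where they were. I'll place the second orange bottle, then pick up the first blue one.

```bash
python3 - <<'E'
from h import *
C=cups()[2]; carry(C[2]); place(C[2]); release(C[2]); pick(B['b1'])
look('pics/p2.png')
E
```

```text
carried 0.5006776125186522 16.9417
F before [ 0.3 -0.1 -2.5]
down at 0.023999999999999997 [-0.4  0.9  4.6] 19.0417
grip 0.5022622777531925 40.31910904683173 [0.4271 0.2573 0.1628] 23.55
```

View pics/p2.png

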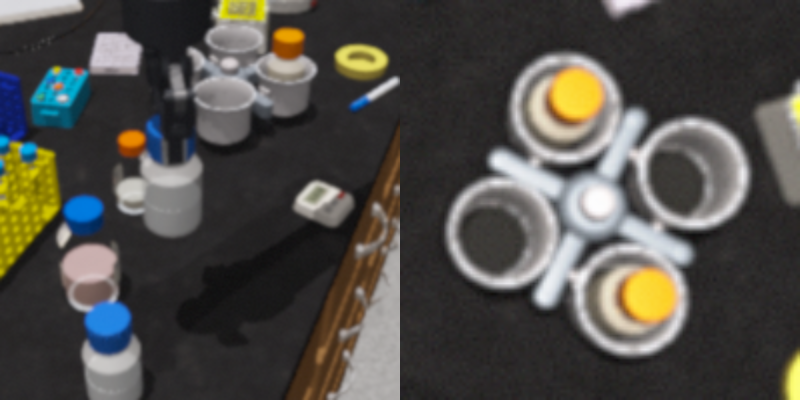

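The two orange caps sit opposite each other at (577,95) and (648,295) in the right panel. The rotor hasn't moved, and blue_1 is held upright. The blue bottles go in cups 1 and 3.

```bash
python3 - <<'E'
from h import *
C=cups()[2]; carry(C[1]); place(C[1]); release(C[1]); pick(B['b2'])
look('pics/p3.png')
E
```

```text
carried 0.5016544000935738 26.525
F before [ 0.1 -0.2 -1.2]
down at 0.023999999999999997 [-0.4  0.2  4.4] 28.625
grip 0.5005011201078214 40.57629318383988 [0.4466 0.3619 0.1629] 33.7167
```

View pics/p3.png

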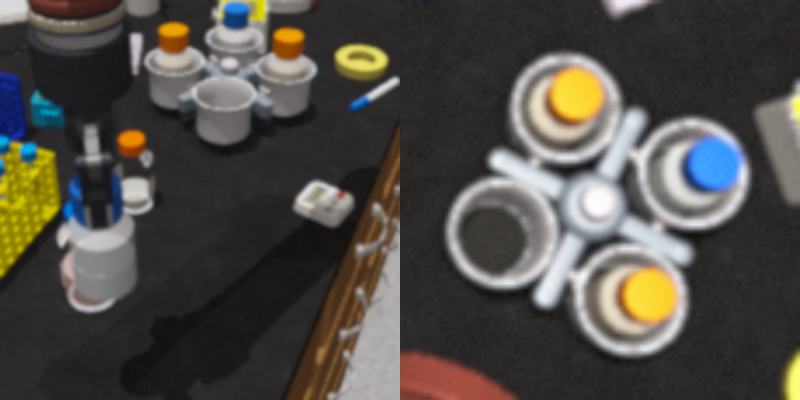

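Three bottles are seated: the oranges opposite each other and the blue cap at (713,163). The last cup, at (503,233), is empty and unmoved.

```bash
python3 - <<'E'
from h import *
C=cups()[2]; carry(C[3]); place(C[3]); release(C[3]); arm.line_to([.5,.2,.34],.3)
look('pics/p4.png')
S=snapshot('side');T=snapshot('top')
for c,t,s in [('b',(187,183),(211,215)),('o',(247,173),(236,183))]: print(blob(T,c,t)[0],blob(S,c,s)[0])
E
```

```text
carried 0.5028403466617256 36.4333
F before [ 0.1 -0.9 -1.6]
down at 0.023999999999999997 [-0.6 -0.8  5.2] 38.5333Traceback (most recent call last):
  File "<stdin>", line 5, in <module>
  File "h.py", line 21, in blob
    n,l,s,c=cv2.connectedComponentsWithStats(m); i=1+np.argmax(s[1:,4]); return c[i],s[i]
                                                     ~~~~~~~~~^^^^^^^^^
    return _wrapfunc(a, 'argmax', axis=axis, out=out, **kwds)
    return bound(*args, **kwds)
ValueError: attempt to get argmax of an empty sequence
```

View pics/p4.png

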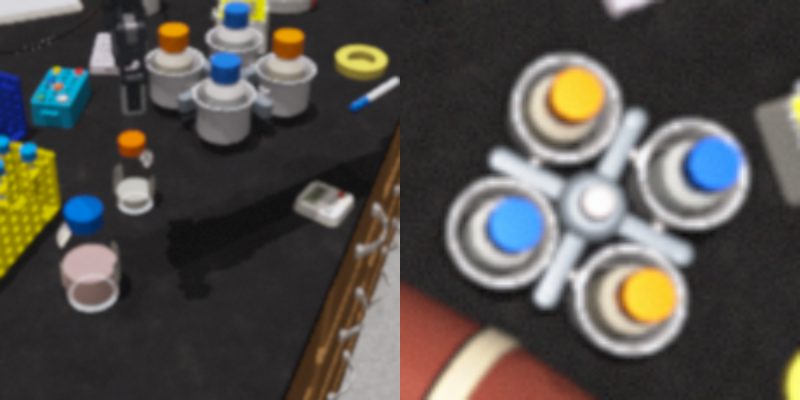

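All four bottles are seated upright. Orange is opposite orange, at (577,95) and (648,295), and blue is opposite blue, at (713,163) and (516,222). Both media bottles stand where they were, at (133,170) and (88,250) in the left panel. The script's error only means the arm was hiding a media cap from the top camera.

```bash
python3 -c "
from station import arm,ticket
print(arm.read_time(),arm.read_ft_force()); print(ticket.finish_job())"
```

```text
41.2 [ 0.01067286 -0.18437009 -0.37879181]
the job is handed in; nothing more can be done
None
```

All four centrifuge bottles are upright on the floors of their buckets, orange opposite orange and blue opposite blue, both media bottles were left standing where they were, and the job was handed in at 41 s.

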